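# Refit the gas hob's trim ring and knob, and hold the knob pressed

### The arm

A 6-joint arm with a two-finger parallel gripper is mounted at the origin on the work surface. World frame = base frame: x ahead of the robot, y to its left, z up, the work surface at z = 0. Lengths are in m, angles in rad, forces in N, time in s.
With the tool pointing down it reaches from about 0.225 to 0.875 m from the base axis. Payload 3.4 kg.
Tool frame: the origin (TCP) lies on the centre line of the jaws, within the pads' length; the fingertips stand 11 mm ahead of it and the grasp point (between the pads) lies 8 mm behind it; z points along the fingers, y is the line along which they close (so a half turn about z gives the same grasp; the last joint's range is limited). The gripper opens to 85 mm and grips with 20 to 120 N. Pads are 22 mm wide; open, the fingers measure 114 mm over their backs; the gripper's body (76 mm by 85 mm) begins 54 mm behind the grasp point. The pads swing forward as they close: fully open they stand 13 mm farther back than shut.
Start: joints at [-1.356, 0.276, 1.505, -0, 1.361, -0.121], TCP at [0.189, -0.543, 0.242] pointing down, gripper open.
Joint ranges: [-2.89, 2.89], [-0.75, 2.08], [0.22, 2.7], [-1.18, 4.32], [0.11, 2.71], [-2.7, 2.7]. Speed limits (rad/s): [2.57, 2.57, 3.14, 3.14, 3.14, 3.14].

### API

Orientations are given as a unit quaternion [w, x, y, z].
In Python, from rig import manip, eyes, job gives the robot as it stands.
- The arm moves only by the tool drive_tool, never from a script. Its argument "rows" is a list of rows, each a list of 3 entries, a list of its own where there are three numbers: the turn, a rotation vector about the world's x, y, z in rad, then the shift along the world's x, y, z in cm, then the finger opening in cm, from 0 to 8.54. A call has 1 to 8 rows; each row shifts and turns the commanded pose from where the row before left it; what a row does not reach is not made up. A row lasts 1/8 s, in which the tool goes at most 62.5 mm and 10.7 degrees, less where a joint would pass 70% of its speed; a pose out of reach is approached as far as the arm can. A call is refused whole if a number of a shift passes 6.25 or a number of a turn 0.188, either way. A call with a gripper value outside its range is refused whole. The fingers move at their own pace and stop on an object; "force" is the grip in N (left out, the last holds). Time passes only in rows, so rows that do not move let the fingers close. It gives the time, the measured TCP pose, the force, the opening and the grip force at its end, in the units of the state.
- manip.get_state(): the state, without advancing time (a new reading comes with each control period).
- eyes.get_image(name): name is "scene" or "side" or "wrist"; returns the picture (420x560x3 uint8, red, green, blue); there is no depth.
- eyes.get_calibration(name): a dict with "camera_matrix" (3x3 intrinsics, pixels), "view" (4x4, takes a point from world to camera coordinates). Camera axes: x right, y up, looking along -z (the intrinsics and any distortion apply to the point x, -y, -z); pixel columns grow to the right and rows downward; lengths in m; the calibration is good to about 2 mm. A picture is of the moment at which its call begins: read the wrist's pose just before it. get_calibration takes no time and is no camera call; for the wrist camera it gives the pose at the moment of the call.
- job.sign_off(): hands the job in; it is judged then, once.
The state is a dict: "clock": time; "qpos": joint angles; "qd": joint speeds; "effort": joint torques, N m; "position": TCP position; "ee_rot": TCP orientation; "contact_force": force on the tool from outside, world axes, zero at the start; "moment": the same for the moment, N m; "width": finger opening in m; "gripper_force": force on a finger pad.
Only numpy, scipy, OpenCV 4.12 (cv2) and the standard library are available. Lean on these libraries where they do the work, as an engineer would, in place of code of your own. Each camera call takes 0.05 s, during which the arm holds its last target. There are 200 camera calls.

### The job

The gas hob has been cleaned: take the steel trim ring off its cork pad and lay it flat on the round boss of the hob, over the collar round the bare spindle, handling it by its outer edge only so that no finger touches its polished face. Then take the black knob, turn it so that its D-shaped bore matches the flat of the spindle, push it fully home, press it down to the spindle's stop as one does to keep the gas flowing, and finish while still holding it pressed down in the fingers. Leave the other things on the counter where they are.

Things in the scene. Friction and masses are not known exactly. Their poses are not given: they have to be found in the camera images.
- ring: The trim ring: a plain flat steel ring, 60 mm outside diameter, hole 26 mm, 5 mm thick, 80 g, lying flat on the cork pad at the start, its edge overhanging by 10 mm all round. Origin at the centre of its underside, z up. Round: its yaw does not matter. Its outer 4 mm is the rim, which may be held; the rest is the polished face.
- ring_face: The polished face of the trim ring, part of the ring: the band from 13 to 26 mm radius. Same origin and axes as the ring; its top is 5 mm above the origin. Fingers must not touch it.
- pad: Fixed round cork pad on the counter under the ring, 40 mm across, 14 mm high. Origin at the centre of its underside.
- knob: The hob's black plastic knob, 45 g, upright on the counter, bore down. Origin at the centre of its underside, z up. Round skirt 38 mm across, 20 mm high, with a bar grip on top whose pointed nose marks +x. The blind D-shaped bore opens in the underside: 16 mm diameter, 16 mm deep, its flat 4.5 mm from the axis on the nose (+x) side.
- knob_grip (a point): Middle of the knob's bar grip, on the knob's axis, 29 mm above its underside; axes as the knob's. The bar is 12 mm thick along y and stands from 20 to 38 mm above the underside; its parallel sides run along x from -17 to +17 mm, then a nose tapers to x = +27 mm.
- spindle_tip (a point): Centre of the top end of the hob's upright brass D-shaped spindle, 33 mm above ring_seat when not pressed; z up. Spindle 14 mm across, with a flat 3.5 mm from the axis on its +x side (x points out of the flat: the knob's x must point the same way). Its topmost 3 mm taper by 1.5 mm all round. Knob fully home: its origin is 16 mm below this point.
- spindle (a joint): How far the spindle is pressed down, m: 0 released, 0.008 at its stop. A spring pushes back with 4 N at 0 and 10 N at 0.008. The spindle is too stiff to be turned by the knob.
- ring_seat (a point): Centre of the flat top of a round boss on the hob, on the spindle's axis, 87 mm above the counter: where the ring's origin goes. The boss is 44 mm across and stands 12 mm above the hob's top, so the ring's edge overhangs it by 8 mm. On it stands a fixed collar of 23 mm diameter, 6 mm high with a tapered top, which the ring's hole fits over.
- hob: The steel table-top gas hob, 360 mm (x) by 300 mm (y), top at 75 mm, fixed. Origin at the centre of its underside; its front with the spindle faces -x (spindle 115 mm in front of the origin). Its burner and pan supports, up to 38 mm above the top, lie more than 100 mm behind the spindle (+x).
- dish: Bystander, leave alone: small blue bowl, 76 mm across, 22 mm high. Origin at the centre of its underside.
- spice_jar: Bystander, leave alone: amber jar with steel lid, 42 mm across, 65 mm high. Origin at the centre of its underside.
- spoon: Bystander, leave alone: steel spoon lying flat, 170 mm long. Origin at mid-length, on the counter.
- soy_bottle: Bystander, leave alone: amber bottle with red cap, 60 mm across, 190 mm high. Origin at the centre of its underside.
- vinegar_bottle: Bystander, leave alone: green bottle with yellow cap, 64 mm across, 200 mm high. Origin at the centre of its underside.
- canister: Bystander, leave alone: white square canister with black lid, 79 mm wide, 99 mm high. Origin at the centre of its underside.
- mug: Bystander, leave alone: white mug, 80 mm across, 90 mm high. Origin at the centre of its underside.

How it is judged:
By the outcome, as a careful person would: the job done as asked, in the order asked, and still so for the second after the job is handed in, while the arm keeps its last pose, push and grip.
It also fails if it takes over 58 s, if anything falls off the work surface, if the arm or the gripper's body presses on something with over 40 N, if the wrist force passes 120 N, or if a joint passes its speed limit or range.

## Working session

There is one attempt and no reset: what is moved stays moved. The work goes in short steps, Python scripts to look and compute and a tool call to move; the robot and the scene stay as the last step left them, time stands still between calls to the robot, and variables do not carry over. Pictures are saved under pics/ and viewed, at most 10 in all, crops included, and the job is handed in when it is done.

Besides the shell and the picture viewer there is one more tool, called after ">>>" as name(argument=value, ...), one argument or row to a line, values as JSON. drive_tool: Moves the arm, as the interface text tells. Its arguments: {"type":"object","properties":{"rows":{"type":"array"},"force":{"type":"number"}},"required":["rows"]}

```bash
mkdir -p pics
cat > h.py <<'E'
import numpy as np, cv2
from rig import manip, eyes, job
def snap(n,f):
    s=manip.get_state(); c=eyes.get_calibration(n); im=eyes.get_image(n)
    cv2.imwrite('pics/'+f+'.png',im[:,:,::-1]); np.savez('pics/'+f+'.npz',K=c['camera_matrix'],V=c['view']); return im
def cal(f):
    d=np.load('pics/'+f+'.npz'); return np.array(d['K']),np.array(d['V'])
def ray(f,u,v):
    K,V=cal(f); p=np.linalg.inv(K)@[u,v,1]; R=V[:3,:3]
    return -R.T@V[:3,3], R.T@np.array([p[0],-p[1],-p[2]])
def at(f,u,v,z):
    o,d=ray(f,u,v); return o+d*(z-o[2])/d[2]
def proj(f,P):
    K,V=cal(f); p=V[:3,:3]@np.array(P)+V[:3,3]; q=K@[p[0],-p[1],-p[2]]; return q[:2]/q[2]
E
python3 - <<'E'
from h import *
a=snap('scene','s0');b=snap('side','d0');
for f in('s0','d0'):print(ray(f,280,210),cal(f)[0])
print(eyes.get_calibration('scene').keys()); print(manip.get_state())
E
```

```text
(array([ 1.1336249 , -0.91597872,  0.81249887]), array([-0.43367016,  0.71125325, -0.55329679])) [[476.29652018   0.         278.36509164]
 [  0.         476.29652018 205.83250013]
 [  0.           0.           1.        ]]
(array([ 0.0710957 , -1.22330582,  0.99056032]), array([ 0.32334436,  0.75392153, -0.57202909])) [[501.48319133   0.         274.61113401]
 [  0.         501.48319133 206.41685719]
 [  0.           0.           1.        ]]
dict_keys(['camera_matrix', 'view'])
{'clock': 0.1, 'qpos': array([-1.35598820e+00,  2.76504460e-01,  1.50601483e+00,  1.60645510e-05,
        1.36069241e+00, -1.20974473e-01]), 'qd': array([ 0.00119557, -0.00078992, -0.00180884,  0.00111327, -0.00138624,
       -0.00047737]), 'effort': array([ 9.80755249e-04, -4.17699766e+01, -2.46405905e+01, -2.89942882e-04,
        5.80569991e-03,  2.00626971e-06]), 'position': array([ 0.18938335, -0.54243421,  0.24153845]), 'ee_rot': array([-8.09003369e-04,  9.85939288e-01,  1.67101960e-01, -3.01208125e-05]), 'contact_force': array([-0.65844493,  0.28921664,  0.55672306]), 'moment': array([0.0004761 , 0.04605095, 0.02157588]), 'gripper_force': 0.0, 'width': 0.08535094344987496}
```

View pics/s0.png

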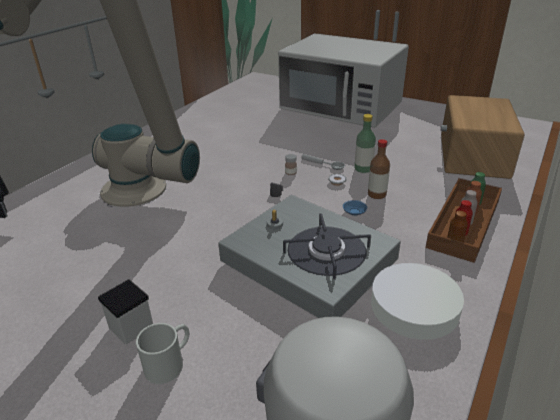

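View pics/d0.png

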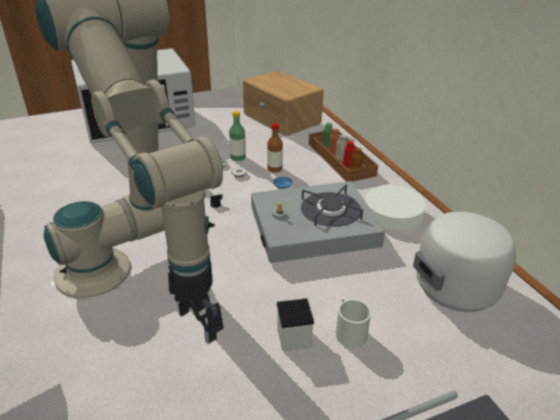

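The scene view shows the ring at (337,180), knob at (276,188), spindle tip at (274,211) and dish at (355,208). In the side view the ring is at (239,172), knob at (215,200) and spindle tip at (280,204).

Run:
```python
from h import *
for n,s,d,z in [('ring',(337,180),(239,172),.019),('knob',(276,188),(215,200),.03),('tip',(274,211),(280,204),.12),('dish',(355,208),(283,183),.02),('soy cap',(382,143),(275,129),.19),('vin cap',(367,118),(236,115),.2),('jar',(291,157),(222,160),.065)]:
    print(n,at('s0',*s,z).round(3),at('d0',*d,z).round(3))
a=cv2.imread('pics/s0.png')[100:260,240:420]; cv2.imwrite('pics/s0c.png',cv2.resize(a,None,fx=4,fy=3.75,interpolation=cv2.INTER_CUBIC))
```

```text
ring [0.585 0.35  0.019] [0.573 0.348 0.019]
knob [0.444 0.193 0.03 ] [0.429 0.181 0.03 ]
tip [ 0.58  -0.038  0.12 ] [ 0.576 -0.046  0.12 ]
dish [0.704 0.222 0.02 ] [0.697 0.211 0.02 ]
soy cap [0.727 0.341 0.19 ] [0.706 0.313 0.19 ]
vin cap [0.625 0.474 0.2  ] [0.606 0.46  0.2  ]
jar [0.414 0.344 0.065] [0.519 0.381 0.065]
```

View pics/s0c.png

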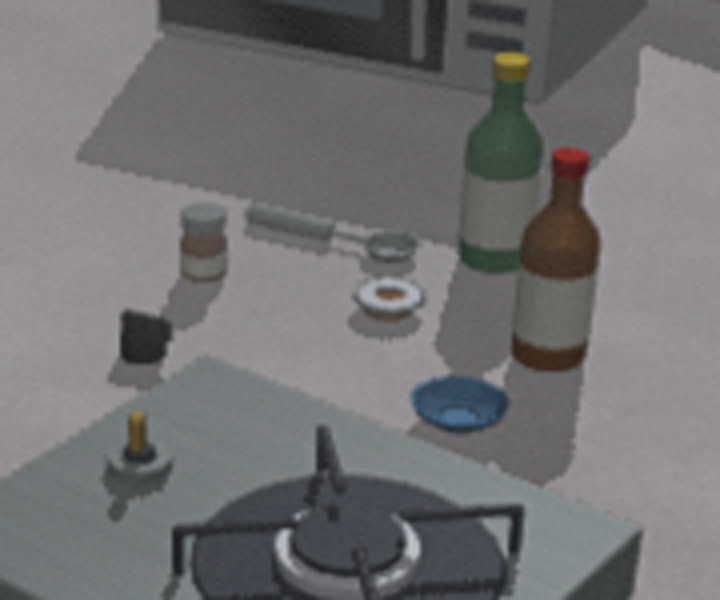

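>>> drive_tool(
  rows=[
    [[0,0,0.1],[2,2.5,0.5],8.5],
    [[0,0,0.15],[3.6,4.9,0.9],8.5],
    [[0,0,0.15],[3.6,4.9,0.9],8.5],
    [[0,0,0.15],[3.6,4.9,0.9],8.5],
    [[0,0,0.15],[3.6,4.9,0.9],8.5],
    [[0,0,0.15],[3.6,4.9,0.9],8.5],
    [[0,0,0.15],[3.6,4.9,0.9],8.5],
    [[0,0,0.15],[3.6,4.9,0.9],8.5],
  ],
)

```text
clock: 1.1
position: [0.4622, -0.1731, 0.3104]
ee_rot: [0.0, 0.735, 0.678, -0.0]
contact_force: [0.6, -0.8, -0.6]
width: 0.0852
gripper_force: 0.0
```

>>> drive_tool(
  rows=[
    [[0,0,0.15],[3.6,4.9,0.9],8.5],
    [[0,0,0.15],[3.6,4.9,0.9],8.5],
    [[0,0,0],[0,0,0],8.5],
  ],
)

```text
clock: 1.48
position: [0.5355, -0.0734, 0.3282]
ee_rot: [0.0, 0.625, 0.781, 0.001]
contact_force: [-1.1, 0.2, -0.7]
width: 0.0851
gripper_force: 0.0
```

Run:
```python
from h import *
a=snap('wrist','w1'); s=manip.get_state(); print(s['position'],s['ee_rot'],s['qpos']); print(ray('w1',280,210)); print(proj('w1',[.578,-.042,.12]))
```

```text
[ 0.53402862 -0.07538294  0.32778759] [-3.54618812e-04  6.25918269e-01  7.79888493e-01 -3.64669834e-04] [-2.69013210e-01  1.85808165e-01  1.41825755e+00 -3.88931240e-04
  1.53846707e+00 -4.87179747e-01]
(array([0.51786503, 0.00862278, 0.45976939]), array([ 0.07363679, -0.32748806, -0.94206442]))
[320.40061216 163.19807306]
```

View pics/w1.png

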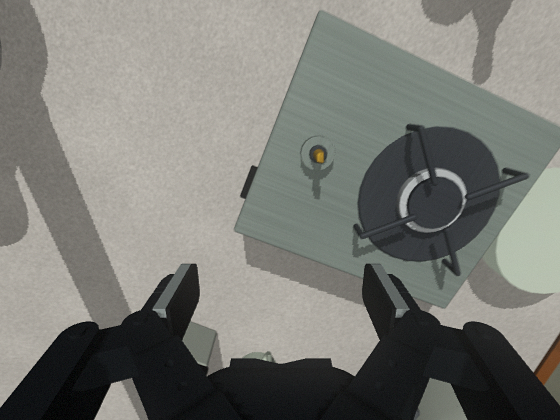

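The wrist view shows the spindle at (320,156) and the boss at about (318,153). The hob corners are at (320,11), (235,232) and (447,307). I'll enlarge the spindle.

Run:
```python
from h import *
print('tip',at('w1',320,156,.12)); print('boss',at('w1',318,152,.087))
c=[at('w1',*p,.075) for p in [(320,11),(235,232),(447,307)]]
print(np.array(c).round(3), np.linalg.norm(c[0]-c[1]),np.linalg.norm(c[1]-c[2]))
e=c[0]-c[1];x=c[2]-c[1];print(np.degrees(np.arctan2(e[1],e[0]))-90,np.degrees(np.arctan2(x[1],x[0])))
a=cv2.imread('pics/w1.png')[125:185,280:360]; cv2.imwrite('pics/w1c.png',cv2.resize(a,None,fx=10,fy=10,interpolation=cv2.INTER_CUBIC))
```

```text
tip [ 0.57531756 -0.03393795  0.12      ]
boss [ 0.57707033 -0.03371524  0.087     ]
[[ 0.54   0.12   0.075]
 [ 0.492 -0.172  0.075]
 [ 0.843 -0.227  0.075]] 0.29568393610948146 0.3553118324594191
-9.282389516908665 -8.806808045807305
```

View pics/w1c.png

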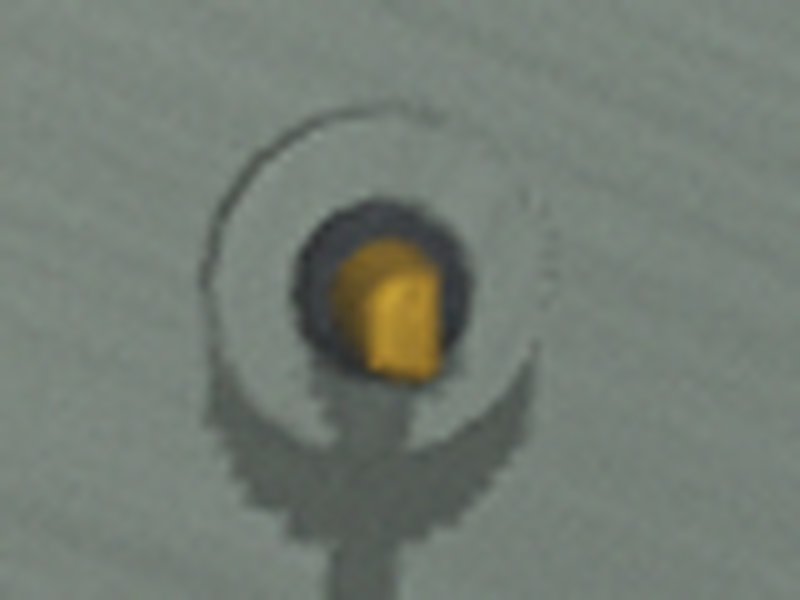

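The flat faces image-right, which is a world yaw of roughly +11°. The spindle axis is at about (0.577, -0.035), and the hob corners agree with that. Next I go over the ring.

>>> drive_tool(
  rows=[
    [[0,0,0.05],[0.5,4,-0.5],8.5],
    [[0,0,0.05],[0.6,5.5,-0.8],8.5],
    [[0,0,0.05],[0.6,5.5,-0.8],8.5],
    [[0,0,0.05],[0.6,5.5,-0.8],8.5],
    [[0,0,0.05],[0.6,5.5,-0.8],8.5],
    [[0,0,0.05],[0.6,5.5,-0.8],8.5],
    [[0,0,0.05],[0.6,5.5,-0.8],8.5],
    [[0,0,0.05],[0.5,5.4,-0.8],8.5],
  ],
)

```text
clock: 2.52
position: [0.5799, 0.3464, 0.2666]
ee_rot: [0.0, 0.461, 0.888, -0.001]
contact_force: [1.4, -0.2, -0.5]
width: 0.0852
gripper_force: 0.0
```

>>> drive_tool(
  rows=[
    [[0,0,0],[0,0,0],8.5],
  ],
)

```text
clock: 2.65
position: [0.5791, 0.3485, 0.265]
ee_rot: [-0.001, 0.459, 0.888, -0.001]
contact_force: [0.9, -0.7, 0.2]
width: 0.0853
gripper_force: 0.0
```

Run:
```python
from h import *
a=snap('wrist','w2'); s=manip.get_state(); print(s['position'],s['ee_rot'],s['qpos']);print(proj('w2',[.58,.35,.019]))
```

```text
[0.57925293 0.34641895 0.26573759] [-5.25138801e-04  4.59990991e-01  8.87922064e-01 -1.55575559e-03] [ 4.36535352e-01  4.20801116e-01  1.22631328e+00 -1.06931028e-03
  1.49758431e+00 -1.78209600e-01]
[281.44401901 173.14600545]
```

View pics/w2.png

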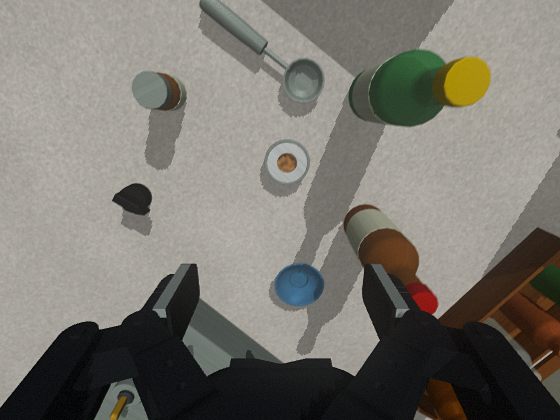

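The wrist view shows the ring at (287,162), about 43 px across and clear all round. The knob is at (133,199) with its nose to the left at (114,198).

Run:
```python
from h import *
print('ring',at('w2',287,162,.019)); print([at('w2',u,v,.019).round(4) for u,v in[(265.5,162),(309,162),(287,140.5),(287,184)]])
print('knob nose',at('w2',114,198,.038),'mid', at('w2',133,198,.02))
s=manip.get_state();print(s['position'],s['ee_rot'])
a=cv2.imread('pics/w2.png')[170:230,95:175]; b=cv2.imread('pics/w2.png')[132:192,247:327]; cv2.imwrite('pics/w2c.png',np.vstack([cv2.resize(i,None,fx=5,fy=5,interpolation=cv2.INTER_CUBIC) for i in(a,b)]))
```

```text
ring [0.57733747 0.36626965 0.019     ]
[array([0.5544, 0.35  , 0.019 ]), array([0.6008, 0.3829, 0.019 ]), array([0.5612, 0.3886, 0.019 ]), array([0.5946, 0.3423, 0.019 ])]
knob nose [0.41975585 0.20116614 0.038     ] mid [0.43522324 0.20530286 0.02      ]
[0.57925293 0.34641895 0.26573759] [-5.25138801e-04  4.59990991e-01  8.87922064e-01 -1.55575559e-03]
```

View pics/w2c.png

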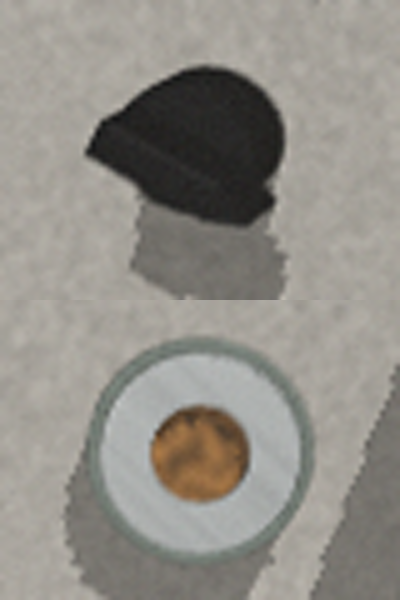

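>>> drive_tool(
  rows=[
    [[0,0,0],[0,0.3,-2],8.5],
    [[0,0,0],[0,0.3,-3],8.5],
    [[0,0,0],[0,0.3,-3],8.5],
    [[0,0,0],[0,0.3,-3],8.5],
    [[0,0,0],[0,0.3,-2],8.5],
    [[0,0,0],[0,0,0],8.5],
  ],
)

```text
clock: 3.45
position: [0.5788, 0.3589, 0.1359]
ee_rot: [-0.001, 0.461, 0.887, -0.002]
contact_force: [-0.5, 0.2, -0.3]
width: 0.0854
gripper_force: 0.0
```

Run:
```python
from h import *
a=snap('wrist','w3'); P=[manip.get_state()['position']]; print(P)
hsv=cv2.cvtColor(a,cv2.COLOR_RGB2HSV).astype(int)
K,V=cal('w3'); print(proj('w3',[.577,.366,.019]),proj('w3',[.578,.35,.019]))
g=cv2.medianBlur(cv2.cvtColor(a,cv2.COLOR_RGB2GRAY),3)
for r in [(35,60)]:
  c=cv2.HoughCircles(g,cv2.HOUGH_GRADIENT,1.2,20,param1=80,param2=25,minRadius=12,maxRadius=70); print(c[0][:6] if c is not None else c)
```

```text
[array([0.57969132, 0.35968661, 0.13733154])]
[282.75603813 197.33409717] [273.51254035 211.67188659]
[[307.80002   76.200005  31.800001]
 [285.       208.20001   39.24    ]
 [420.6      100.200005  45.120003]
 [491.40002   96.600006  67.92    ]
 [298.2      100.200005  30.36    ]
 [301.80002  366.6       36.36    ]]
```

View pics/w3.png

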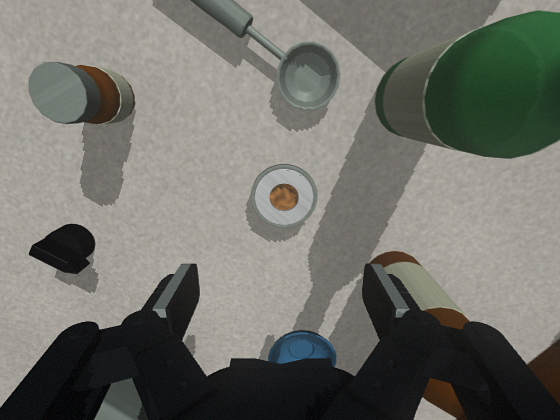

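The ring is at (284,196), 65 px across, which agrees with the previous fix. The fingertip inner corners are at about (198,265) and (363,265), so I can work out the tip depth from the known opening.

Run:
```python
from h import *
from scipy.spatial.transform import Rotation as R
K,V=cal('w3'); s=manip.get_state(); q=s['ee_rot']; Rt=R.from_quat(q[[1,2,3,0]]); print(s['position'],K[0,0])
o,d1=ray('w3',198,265); o,d2=ray('w3',363,265)
t=.0853/np.linalg.norm(d1-d2)
for d in(d1,d2): print('tool frame',Rt.inv().apply(o+t*d-s['position']).round(4))
print('ring',at('w3',284,196,.019))
```

```text
[0.57969132 0.35968661 0.13733154] 290.33092457690367
tool frame [ 0.0061 -0.0428  0.0019]
tool frame [0.0061 0.0425 0.0022]
ring [0.57718906 0.36765875 0.019     ]
```

Open tips stand about level with the TCP, so "11 mm ahead" is for the shut gripper. I'll descend to TCP z of about 0.013 and close.

>>> drive_tool(
  rows=[
    [[0,0,0],[-0.2,0.4,-2.4],8.5],
    [[0,0,0],[0,0.4,-3],8.5],
    [[0,0,0],[0,0,-3],8.5],
    [[0,0,0],[0,0,-2],8.5],
    [[0,0,0],[0,0,-1],8.5],
    [[0,0,0],[0,0,-0.5],8.5],
    [[0,0,0],[0,0,0],8.5],
  ],
)

```text
clock: 4.38
position: [0.5781, 0.37, 0.0191]
ee_rot: [0.0, 0.46, 0.888, 0.001]
contact_force: [-0.4, -0.4, -1.0]
width: 0.0852
gripper_force: 0.0
```

>>> drive_tool(
  rows=[
    [[0,0,0],[0,-0.1,-0.5],8.5],
    [[0,0,0],[0,0,0],7.5],
    [[0,0,0],[0,0,0],6.6],
    [[0,0,0],[0,0,0],5.8],
    [[0,0,0],[0,0,0],5.6],
    [[0,0,0],[0,0,0],5.6],
    [[0,0,0],[0,0,0],5.6],
  ],
  force=40,
)

```text
clock: 5.25
position: [0.5775, 0.3691, 0.0141]
ee_rot: [0.0, 0.46, 0.888, 0.0]
contact_force: [-1.1, -0.9, 6.1]
width: 0.0567
gripper_force: 41.9
```

Run:
```python
from h import *
a=snap('wrist','w4')[:,:,::-1]; b=snap('side','d4')[:,:,::-1]; c=snap('scene','s4')[:,:,::-1]
m1=cv2.resize(a[120:330,150:430],(800,600))[:, :]
A=cv2.resize(a[150:330,160:400],(480,360)); 
def crop(i,f):
    u,v=proj(f,[.577,.366,.03]).astype(int); return cv2.resize(i[v-30:v+30,u-40:u+40],(400,300),interpolation=cv2.INTER_CUBIC)
w=cv2.resize(a[150:300,180:380],(400,300)); 
cv2.imwrite('pics/m4.png',np.vstack([np.hstack([w,cv2.resize(a,(400,300))]),np.hstack([crop(b,'d4'),crop(c,'s4')])]))
s=manip.get_state(); print({k:s[k] for k in('position','contact_force','moment','width')})
```

```text
{'position': array([0.57748955, 0.36912532, 0.01413028]), 'contact_force': array([-1.94009464, -1.35437265,  5.82525493]), 'moment': array([-0.20791348,  0.27573899,  0.01465076]), 'width': 0.056732841308660964}
```

View pics/m4.png

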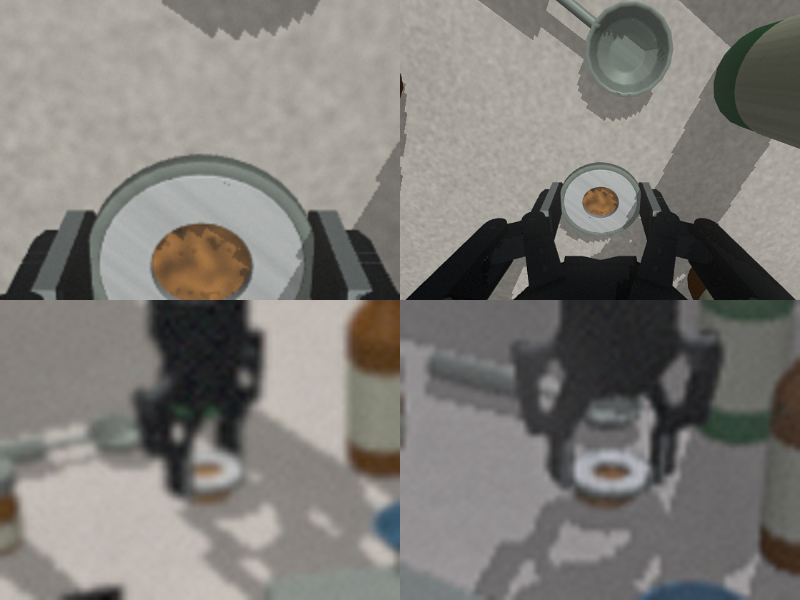

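The montage shows the ring centred between the pads, with the pad fronts about 10 mm ahead of its centre, so it is a centred grip on the edge. I'll lift and check.

>>> drive_tool(
  rows=[
    [[0,0,0],[0,0,0.5],5.6],
    [[0,0,0],[0,0,1.5],5.6],
    [[0,0,0],[0,0,3],5.6],
    [[0,0,0],[0,0,4],5.6],
    [[0,0,0],[0,0,4],5.6],
    [[0,0,0],[0,0,3.5],5.6],
    [[0,0,0],[0,0,1.5],5.6],
  ],
)

```text
clock: 6.28
position: [0.5785, 0.3696, 0.1967]
ee_rot: [0.002, 0.46, 0.888, 0.002]
contact_force: [0.2, 0.1, -0.6]
width: 0.0569
gripper_force: 42.4
```

>>> drive_tool(
  rows=[
    [[0,0,-0.03],[0,-2,0],5.6],
    [[0,0,-0.05],[0.2,-5,0],5.6],
    [[0,0,-0.05],[0.2,-6,0],5.6],
    [[0,0,-0.05],[0.2,-6,0],5.6],
    [[0,0,-0.05],[0.2,-6,0],5.6],
    [[0,0,-0.05],[0.2,-6,0],5.6],
    [[0,0,-0.05],[0.2,-6,0],5.6],
    [[0,0,-0.05],[0.2,-5,0],5.6],
  ],
)

```text
clock: 7.28
position: [0.5892, -0.0542, 0.1911]
ee_rot: [-0.002, 0.621, 0.784, -0.001]
contact_force: [0.5, -0.1, -0.8]
width: 0.0568
gripper_force: 42.4
```

>>> drive_tool(
  rows=[
    [[0,0,-0.02],[0,-4,0],5.6],
    [[0,0,0],[0,-2,0],5.6],
    [[0,0,0],[0,0,0],5.6],
  ],
)

```text
clock: 7.65
position: [0.5905, -0.1118, 0.1921]
ee_rot: [-0.001, 0.628, 0.778, -0.0]
contact_force: [1.3, 0.7, 0.0]
width: 0.0571
gripper_force: 42.4
```

Run:
```python
from h import *
a=snap('wrist','w5'); s=manip.get_state(); print(s['position'],s['ee_rot'],s['contact_force'],s['width'])
print(proj('w5',[.577,-.035,.12]),proj('w5',[.577,-.035,.087]))
b=a[:,:,::-1]
def C(i,u,v,w,h): return cv2.resize(i[int(v)-h//2:int(v)+h//2,int(u)-w//2:int(u)+w//2],(400,300),interpolation=cv2.INTER_CUBIC)
u,v=proj('w5',[.577,-.035,.1])
u=max(40,u);v=max(30,v)
print(u,v)
sd=snap('side','d5')[:,:,::-1]; p=proj('d5',s['position'])
cv2.imwrite('pics/m5.png',np.vstack([np.hstack([C(b,u,v,80,60),cv2.resize(b,(400,300))]),np.hstack([C(b,280,245,160,120),C(sd,p[0],p[1],80,60)])]))
```

```text
[ 0.59068605 -0.1104847   0.19240889] [-1.22036521e-03  6.27580183e-01  7.78550969e-01  1.10437076e-04] [-0.01797477 -0.0115339  -2.01773081] 0.056429564923145374
[283.6936536  116.46133339] [283.32184063 115.17376069]
283.4553356047529 115.63604817552218
```

Run:
```python
from h import *
a=cv2.imread('pics/w5.png'); hsv=cv2.cvtColor(a,cv2.COLOR_BGR2HSV)
r=(slice(60,180),slice(220,350)); h=hsv[r]
y=((h[...,0]>12)&(h[...,0]<32)&(h[...,1]>120)).astype(np.uint8)
n,l,st,ce=cv2.connectedComponentsWithStats(y); i=1+np.argmax(st[1:,4]); print('yellow',st[i],ce[i]+[220,60])
g=cv2.GaussianBlur(cv2.cvtColor(a,cv2.COLOR_BGR2GRAY),(3,3),0)
for lo,hi,p2 in[(38,62,20),(18,35,20)]:
    c=cv2.HoughCircles(g[r],cv2.HOUGH_GRADIENT,1,15,param1=60,param2=p2,minRadius=lo,maxRadius=hi)
    print(None if c is None else (c[0][:4]+[220,60,0]).round(1))
print('mm/px',np.linalg.norm(at('w5',284,115,.087)-at('w5',285,115,.087))*1e3)
# dark collar
v=h[...,2]; d=((v<75)).astype(np.uint8); n,l,st,ce=cv2.connectedComponentsWithStats(d)
for j in range(1,n):
    if st[j,4]>60: print('dark',st[j],ce[j]+[220,60])
# ring in hand: cork absent; hole + outer
c=cv2.HoughCircles(g[180:330,200:360],cv2.HOUGH_GRADIENT,1,15,param1=60,param2=25,minRadius=15,maxRadius=75)
print('ringcircles',None if c is None else (c[0][:4]+[200,180,0]).round(1))
T=manip.get_state()['position']; print(proj('w5',[T[0],T[1],T[2]+.005]))
# yellow rows
ys=np.vstack([[k+60]+list(np.where(l2)[0][[0,-1]]+220) for k,l2 in enumerate(y) if l2.any()]); print(ys.tolist())
```

```text
yellow [ 55  45  16  21 255] [282.77254902 115.21960784]
None
[[283.5 116.5  25.2]]
mm/px 0.7779391561713505
dark [ 50  45  29  25 168] [284.00595238 120.68452381]
ringcircles [[280.5 292.5  62.4]
 [280.5 270.5  54.9]
 [281.5 310.5  73.3]
 [296.5 277.5  40. ]]
[280.083161   279.61223813]
[[105, 283, 286], [106, 280, 288], [107, 279, 288], [108, 278, 288], [109, 277, 288], [110, 277, 288], [111, 276, 289], [112, 276, 289], [113, 275, 289], [114, 275, 289], [115, 275, 289], [116, 275, 289], [117, 275, 289], [118, 276, 289], [119, 276, 289], [120, 276, 289], [121, 277, 289], [122, 278, 289], [123, 278, 290], [124, 280, 289], [125, 284, 287]]
```

The spindle tip's D is centred at pixel (285,115), which is world (0.5777, -0.034) and agrees with before. The flat normal is at about 14°. I move the ring over it and go down to just above the collar.

>>> drive_tool(
  rows=[
    [[0,0,0],[-0.3,2,0],5.6],
    [[0,0,0],[-0.5,3,0],5.6],
    [[0,0,0],[-0.5,2.8,0],5.6],
    [[0,0,0],[0,0,-2.5],5.6],
    [[0,0,0],[0,0,-3.5],5.6],
    [[0,0,0],[0,0,-2.5],5.6],
    [[0,0,0],[0,0,-1],5.6],
    [[0,0,0],[0,0,0],5.6],
  ],
)

```text
clock: 8.75
position: [0.5782, -0.0314, 0.0982]
ee_rot: [-0.0, 0.627, 0.779, -0.0]
contact_force: [0.4, 0.3, -1.6]
width: 0.057
gripper_force: 42.4
```

Run:
```python
from h import *
a=snap('wrist','w6')[:,:,::-1]; s=manip.get_state(); print(s['position'],s['ee_rot'],s['contact_force'],s['width'])
hsv=cv2.cvtColor(a,cv2.COLOR_BGR2HSV)
y=((hsv[...,0]>12)&(hsv[...,0]<32)&(hsv[...,1]>120)).astype(np.uint8); y[:180]=0;y[330:]=0;y[:,:200]=0;y[:,360:]=0
n,l,st,ce=cv2.connectedComponentsWithStats(y); i=1+np.argmax(st[1:,4]); print('yellow',st[i],ce[i])
T=s['position']; print('tcp@tip',proj('w6',[T[0],T[1],.12]),'exp',proj('w6',[.5775,-.0342,.12]))
# bright face
g=cv2.cvtColor(a,cv2.COLOR_BGR2GRAY)
b=((g>140)).astype(np.uint8); b[:180]=0;b[330:]=0;b[:,:215]=0;b[:,345:]=0
n,l,st,ce=cv2.connectedComponentsWithStats(b)
for j in range(1,n):
    if st[j,4]>200: print('bright',st[j],ce[j])
print('ringtop edges exp', [proj('w6',[T[0]+dx,T[1]+dy,T[2]+.005]).round(1).tolist() for dx,dy in[(0,0),(.026*.977,.026*.211),(-.026*.977,-.026*.211),(-.211*.026,.026*.977)]])
```

```text
[ 0.57884071 -0.03192663  0.09897622] [3.51830715e-04 6.26719199e-01 7.79245018e-01 3.53314017e-04] [ 1.63379127 -0.47543832 -0.32464529] 0.05661396665580197
yellow [262 267  22  53 942] [272.88216561 294.23036093]
tcp@tip [279.46599719 304.58205592] exp [275.51236774 308.1361837 ]
bright [243 180  70  26 247] [275.89473684 190.73684211]
bright [267 180  78  30 304] [305.78618421 192.75328947]
bright [294 180  51  19 234] [320.94017094 186.93162393]
bright [215 189  59  29 208] [239.54807692 201.4375    ]
bright [ 230  237  102   89 4863] [280.98272671 277.4180547 ]
ringtop edges exp [[279.6, 284.1], [331.1, 284.3], [228.1, 283.9], [279.8, 237.1]]
```

The ring is centred on the TCP to within 0.5 mm. The spindle tip at pixel (276,308) confirms the target, so I correct by (-1.0, -2.5) mm and lower.

>>> drive_tool(
  rows=[
    [[0,0,0],[-0.1,-0.25,0],5.6],
    [[0,0,0],[0,0,-0.4],5.6],
    [[0,0,0],[0,0,-0.4],5.6],
    [[0,0,0],[0,0,-0.2],5.6],
    [[0,0,0],[0,0,0],5.6],
  ],
)

```text
clock: 9.43
position: [0.5768, -0.0347, 0.0879]
ee_rot: [-0.001, 0.627, 0.779, 0.0]
contact_force: [-1.3, 2.6, -0.5]
width: 0.057
gripper_force: 42.5
```

>>> drive_tool(
  rows=[
    [[0,0,0],[0,0,-0.1],5.6],
    [[0,0,0],[0,0,0],5.6],
    [[0,0,0],[0,0,0],6.2],
    [[0,0,0],[0,0,0],7],
    [[0,0,0],[0,0,0],8],
    [[0,0,0],[0,0,0],8.5],
    [[0,0,0],[0,0,0],8.5],
  ],
)

```text
clock: 10.3
position: [0.5775, -0.0356, 0.0873]
ee_rot: [0.0, 0.627, 0.779, -0.0]
contact_force: [0.2, -0.7, 1.0]
width: 0.0849
gripper_force: 0.0
```

>>> drive_tool(
  rows=[
    [[0,0,0],[0,0,0.5],8.5],
    [[0,0,0],[0,0,2],8.5],
    [[0,0,0],[0,0,3.5],8.5],
    [[0,0,0],[0.4,-1.6,4],8.5],
    [[0,0,0],[0.8,-3,1.4],8.5],
    [[0,0,0],[0.4,-3,0],8.5],
    [[0,0,0],[0,0,0],8.5],
  ],
)

```text
clock: 11.18
position: [0.5939, -0.1133, 0.2019]
ee_rot: [0.001, 0.628, 0.778, 0.0]
contact_force: [-1.1, 0.2, -0.4]
width: 0.0851
gripper_force: 0.0
```

Run:
```python
from h import *
a=snap('wrist','w7')[:,:,::-1]; s=manip.get_state(); print(s['position'],s['ee_rot'],s['contact_force'])
S=[.5775,-.0342]
print('exp tip',proj('w7',S+[.12]),'ring top c',proj('w7',S+[.092]), 'px/mm',1/np.linalg.norm((at('w7',284,115,.092)-at('w7',285,115,.092))*1e3))
hsv=cv2.cvtColor(a,cv2.COLOR_BGR2HSV); r=(slice(40,200),slice(200,370))
h=hsv[r]; y=((h[...,0]>12)&(h[...,0]<32)&(h[...,1]>120)).astype(np.uint8)
ys=[[k+40]+list((np.where(q)[0][[0,-1]]+200).tolist()) for k,q in enumerate(y) if q.any()]; print(ys)
g=cv2.cvtColor(a,cv2.COLOR_BGR2GRAY)[r]
b=(g>140).astype(np.uint8); n,l,st,ce=cv2.connectedComponentsWithStats(b)
for j in range(1,n):
    if st[j,4]>300:
        c=max(cv2.findContours((l==j).astype(np.uint8),0,1)[0],key=len); print('face',st[j],ce[j]+[200,40],cv2.fitEllipse(c))
```

```text
[ 0.59338155 -0.11191623  0.20146533] [-1.07891799e-04  6.27798056e-01  7.78376221e-01  2.17977031e-04] [ 0.00371942  0.49921381 -0.25472893]
exp tip [279.8470186  111.42354145] ring top c [279.87605615 110.82683615] px/mm 1.261189568509173
[[102, 276, 282], [103, 274, 283], [104, 273, 283], [105, 273, 283], [106, 272, 283], [107, 272, 283], [108, 271, 283], [109, 271, 283], [110, 271, 284], [111, 271, 283], [112, 271, 283], [113, 271, 284], [114, 271, 284], [115, 272, 284], [116, 273, 284], [117, 273, 284], [118, 273, 284], [119, 275, 284], [120, 279, 284]]
face [  0   0  19  64 639] [205.94209703  61.55868545] ((6.885173320770264, 15.061017990112305), (14.723607063293457, 78.11978149414062), 8.541450500488281)
face [    0     0   170   160 19647] [281.3374561  109.07787448] ((80.51985168457031, 75.01126861572266), (150.20309448242188, 187.52621459960938), 63.5002326965332)
face [ 88 135  52  25 369] [309.54471545 189.00542005] ((108.03186798095703, 148.09744262695312), (8.991241455078125, 59.12671661376953), 111.9286880493164)
```

>>> drive_tool(
  rows=[
    [[0,0,0.1],[-0.8,2.6,0],8.5],
    [[0,0,0.17],[-0.9,3.5,0],8.5],
    [[0,0,0.17],[-0.9,3.5,0],8.5],
    [[0,0,0.17],[-0.9,3.5,0],8.5],
    [[0,0,0.17],[-0.9,3.5,0],8.5],
    [[0,0,0.17],[-0.9,3.5,-0.5],8.5],
    [[0,0,0.17],[-0.9,3.5,-1],8.5],
    [[0,0,0.17],[-0.9,3.5,-1.5],8.5],
  ],
)

```text
clock: 12.22
position: [0.5215, 0.1618, 0.1714]
ee_rot: [0.0, 0.03, 1.0, 0.0]
contact_force: [-0.4, 0.3, 0.6]
width: 0.0852
gripper_force: 0.0
```

>>> drive_tool(
  rows=[
    [[0,0,0.17],[-0.9,3.4,-1.5],8.5],
    [[0,0,0.16],[-0.5,3,-1.5],8.5],
    [[0,0,0],[0,0,0],8.5],
    [[0,0,0],[0,0,0],8.5],
  ],
)

```text
clock: 12.72
position: [0.5082, 0.2237, 0.1416]
ee_rot: [0.0, -0.132, 0.991, -0.0]
contact_force: [-0.5, 0.3, 0.5]
width: 0.0853
gripper_force: 0.0
```

Run:
```python
from h import *
a=snap('wrist','w8')[:,:,::-1]; s=manip.get_state(); print(s['position'],s['ee_rot'],s['qpos'])
u,v=proj('w8',[.433,.203,.03]); print(u,v)
g=cv2.cvtColor(a,cv2.COLOR_BGR2GRAY)
def C(i,u,v,w,h):
    u=int(np.clip(u,w//2,560-w//2));v=int(np.clip(v,h//2,420-h//2)); print('origin',u-w//2,v-h//2); return cv2.resize(i[v-h//2:v+h//2,u-w//2:u+w//2],(400,300),interpolation=cv2.INTER_CUBIC)
w7=cv2.imread('pics/w7.png')
cv2.imwrite('pics/m8.png',np.vstack([np.hstack([C(a,u,v,160,120),cv2.resize(a,(400,300))]),np.hstack([C(w7,280,111,120,90),C(w7,280,111,40,30)])]))
```

```text
[0.50861297 0.22327435 0.14185579] [ 3.53853320e-04 -1.31192534e-01  9.91356839e-01 -1.11188260e-04] [ 2.88601224e-01  3.21367379e-01  1.70327475e+00 -3.67639124e-04
  1.11628633e+00 -1.54517746e+00]
279.78948356599506 113.0270914619775
origin 199 53
origin 220 66
origin 260 96
```

View pics/m8.png

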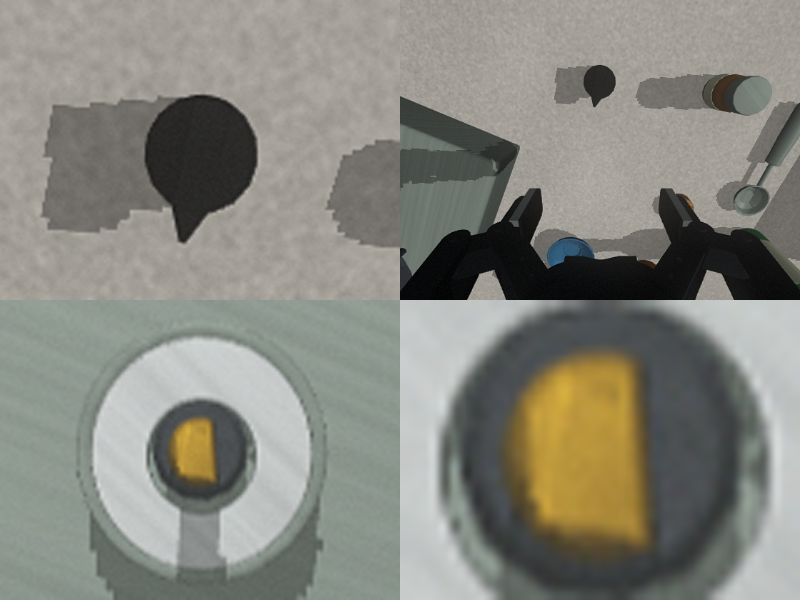

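The montage shows the ring seated concentrically on the collar, with the spindle's flat normal at 12.2+3 ≈ 15° world yaw. The knob is at (279.4,114) with its nose at (271.8,149.8), so it points along roughly +x.

Run:
```python
from h import *
c=at('w8',279.4,114,.02)
print(c)
for z in(.02,.03,.038):
    n=at('w8',271.8,149.8,z); d=(n-c)[:2]; print(n,np.linalg.norm(d),np.degrees(np.arctan2(d[1],d[0])))
```

```text
[0.43402526 0.20291782 0.02      ]
[0.46420583 0.20424285 0.02      ] 0.03020964703414426 2.5138646363422508
[0.46278311 0.20416511 0.03      ] 0.028784887309116405 2.483480678922965
[0.46164493 0.20410291 0.038     ] 0.02764508589804929 2.4569186021074105
```

>>> drive_tool(
  rows=[
    [[0,0,-0.07],[-2.45,-0.63,0],4],
    [[0,0,-0.08],[-2.5,-0.7,0],4],
    [[0,0,-0.07],[-2.5,-0.7,-1.8],4],
    [[0,0,0],[0,0,-3],4],
    [[0,0,0],[0,0,-3],4],
    [[0,0,0],[0,0,-1.5],4],
    [[0,0,0],[0,0,-0.5],4],
    [[0,0,0],[0,0,0],4],
  ],
)

```text
clock: 13.78
position: [0.4346, 0.2029, 0.0438]
ee_rot: [0.0, -0.021, 1.0, 0.0]
contact_force: [-0.3, 0.9, 0.0]
width: 0.0402
gripper_force: 0.0
```

>>> drive_tool(
  rows=[
    [[0,0,0],[0,0,-0.6],4],
    [[0,0,0],[0,0,-0.3],3],
    [[0,0,0],[0,0,0],2],
    [[0,0,0],[0,0,0],1],
    [[0,0,0],[0,0,0],0.8],
    [[0,0,0],[0,0,0],0.8],
    [[0,0,0],[0,0,0],0.8],
  ],
  force=60,
)

```text
clock: 14.65
position: [0.4342, 0.2034, 0.0345]
ee_rot: [0.0, -0.022, 1.0, 0.0]
contact_force: [0.7, 0.3, 1.0]
width: 0.0106
gripper_force: 59.0
```

>>> drive_tool(
  rows=[
    [[0,0,0],[0,0,1],0.8],
    [[0,0,0],[0,0,3.5],0.8],
    [[0,0,0],[0,0,5],0.8],
    [[0,0,0],[0,0,3.5],0.8],
    [[0,0,0],[1,-1.7,1],0.8],
    [[0,0,0.04],[2.4,-4,0],0.8],
    [[0,0,0.04],[2.4,-4,0],0.8],
    [[0,0,0.04],[2.4,-4,0],0.8],
  ],
)

```text
clock: 15.65
position: [0.5164, 0.0651, 0.175]
ee_rot: [0.0, -0.083, 0.997, 0.0]
contact_force: [1.4, 0.7, -0.5]
width: 0.0106
gripper_force: 58.9
```

>>> drive_tool(
  rows=[
    [[0,0,0.04],[2.4,-4,0],0.8],
    [[0,0,0.04],[2.4,-4,0],0.8],
    [[0,0,0.02],[1.4,-2,0],0.8],
    [[0,0,0],[0,0,0],0.8],
    [[0,0,0],[0,0,0],0.8],
  ],
)

```text
clock: 16.27
position: [0.577, -0.0329, 0.1743]
ee_rot: [-0.001, -0.132, 0.991, 0.001]
contact_force: [-0.8, 0.0, -0.0]
width: 0.0101
gripper_force: 58.9
```

Run:
```python
from h import *
p=[];
for i in range(3):
    s=manip.get_state(); p.append(s['position']); a=snap('wrist','w9')[:,:,::-1]
p=np.mean(p,0); q=s['ee_rot']; print(p,2*np.degrees(np.arctan2(q[2],q[1]))-90,s['contact_force'],s['width'])
# knob-in-hand & ring visibility: dark blob vs expected
for f,a in(('w9',a),):
    K=[p[0],p[1]]
    print('exp skirt',proj(f,K+[p[2]-.0145]),'ring c',proj(f,[.5777,-.0342,.092]),'tip',proj(f,[.5777,-.0342,.12]))
    g=cv2.cvtColor(a,cv2.COLOR_BGR2GRAY)
    n=at; 
    for v in range(200,300,8): 
        w=np.where(g[v,200:360]<60)[0]+200; print(v,w[[0,-1]].tolist() if len(w) else None, end=' ')
```

```text
[ 0.57700606 -0.03269964  0.17439211] 105.18972503137195 [0.15028142 0.02439167 0.34135713] 0.01011520887019737
exp skirt [279.75428332 260.56625543] ring c [277.79754846 217.82368118] tip [277.49259225 232.31745482]
200 None 208 [266, 267] 216 [264, 265] 224 [262, 298] 232 [255, 306] 240 [252, 309] 248 [250, 311] 256 [248, 312] 264 [245, 315] 272 [243, 318] 280 [241, 320] 288 [239, 322] 296 [233, 327]
```

>>> drive_tool(
  rows=[
    [[0,0,0],[0.07,-0.15,0],0.8],
    [[0,0,0],[0,0,-1],0.8],
    [[0,0,0],[0,0,-0.8],0.8],
    [[0,0,0],[0,0,-0.5],0.8],
    [[0,0,0],[0,0,-0.4],0.8],
    [[0,0,0],[0,0,0],0.8],
  ],
  force=90,
)

```text
clock: 17.18
position: [0.5781, -0.0352, 0.1468]
ee_rot: [-0.001, -0.132, 0.991, 0.0]
contact_force: [-1.0, 0.6, -1.3]
width: 0.0096
gripper_force: 81.5
```

>>> drive_tool(
  rows=[
    [[0,0,0],[0,0,-0.3],0.8],
    [[0,0,0],[0,0,-0.3],0.8],
    [[0,0,0],[0,0,-0.2],0.8],
    [[0,0,0],[0,0,0],0.8],
  ],
)

```text
clock: 17.68
position: [0.5782, -0.0352, 0.139]
ee_rot: [-0.001, -0.132, 0.991, 0.0]
contact_force: [-2.1, 0.2, -1.5]
width: 0.0099
gripper_force: 81.5
```

Inserted freely, and it should now be at home depth. I press on.

>>> drive_tool(
  rows=[
    [[0,0,0],[0,0,-0.2],0.8],
    [[0,0,0],[0,0,-0.2],0.8],
    [[0,0,0],[0,0,0],0.8],
  ],
)

```text
clock: 18.05
position: [0.5783, -0.0352, 0.1356]
ee_rot: [-0.0, -0.132, 0.991, 0.0]
contact_force: [-5.0, 0.8, 5.6]
width: 0.01
gripper_force: 82.2
```

>>> drive_tool(
  rows=[
    [[0,0,0],[0,0,-0.2],0.8],
    [[0,0,0],[0,0,-0.2],0.8],
    [[0,0,0],[0,0,0],0.8],
  ],
)

```text
clock: 18.42
position: [0.5784, -0.0352, 0.1321]
ee_rot: [-0.0, -0.132, 0.991, 0.0]
contact_force: [-5.3, 0.4, 8.9]
width: 0.0093
gripper_force: 82.6
```

>>> drive_tool(
  rows=[
    [[0,0,0],[-0.04,0,-0.15],0.8],
    [[0,0,0],[0,0,-0.1],0.8],
    [[0,0,0],[0,0,0],0.8],
  ],
)

```text
clock: 18.8
position: [0.5784, -0.0352, 0.1304]
ee_rot: [0.0, -0.132, 0.991, -0.0]
contact_force: [-5.6, 0.5, 10.3]
width: 0.0095
gripper_force: 83.0
```

>>> drive_tool(
  rows=[
    [[0,0,0],[-0.06,0,-0.1],0.8],
    [[0,0,0],[0,0,-0.05],0.8],
    [[0,0,0],[0,0,0],0.8],
  ],
)

```text
clock: 19.18
position: [0.5783, -0.0352, 0.1303]
ee_rot: [0.001, -0.132, 0.991, -0.0]
contact_force: [-6.5, 0.2, 16.7]
width: 0.0094
gripper_force: 83.9
```

>>> drive_tool(
  rows=[
    [[0,0,0],[0,0,-0.03],0.8],
    [[0,0,0],[0,0,0],0.8],
    [[0,0,0],[0,0,0],0.8],
    [[0,0,0],[0,0,0],0.8],
    [[0,0,0],[0,0,0],0.8],
    [[0,0,0],[0,0,0],0.8],
  ],
)

```text
clock: 19.92
position: [0.5784, -0.0352, 0.1303]
ee_rot: [0.002, -0.132, 0.991, -0.0]
contact_force: [-7.0, 1.1, 18.1]
width: 0.0097
gripper_force: 84.0
```

Steady at the stop, at the expected height of 0.1303 m and with 18 N, above the spring's 10 N. I hand in.

```bash
python3 -c "
from rig import job
print(job.sign_off())"
```

```text
the job is handed in; nothing more can be done
None
```

The job is handed in at about 20 s: the ring lies flat on the boss over the collar, held only by its outer edge, and the knob is fully home and still held at the spindle's stop with about 18 N; the other things were not handled, but I took no final picture to check them.

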